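# Find the stamped pipette-tip carton and send it to the dispatch rail

### The job

Two look-alike cardboard cartons stand on the lab bench, and only one has a ring-and-bar stamp printed on its underside. With the fingertips, tip each over towards the robot onto its side, so that its underside faces away from the robot and can be seen: first the carton on the robot's left, then the one on its right. Then push the stamped one, still on its side, flat up against the metal dispatch rail beyond, leaving the other lying well short of the rail; do not lift either carton or disturb the other things on the bench.

Things in the scene. Friction and masses are not known exactly. Their poses are not given: they have to be found in the camera images.
- stamped_mid (a point): centre of the carton with the stamp (dark ring, 68 mm, with a bar across) under its bottom: sealed cardboard carton, 80 x 110 x 130 mm (own x, y, z; z points from underside to lid; x away from the robot while it stands), 0.25 to 0.5 kg. Starts upright, roughly square to the rail, left or right. It tips best if the fingertip rises with the top edge. This point is 65 mm above its underside.
- plain_mid (a point): centre of the other carton, its underside bare: sealed cardboard carton, 80 x 110 x 130 mm (own x, y, z; z points from underside to lid; x away from the robot while it stands), 0.25 to 0.5 kg. Starts upright, roughly square to the rail, left or right. It tips best if the fingertip rises with the top edge. This point is 65 mm above its underside.
- rail_face (a point): straight aluminium rail fixed to the bench beyond the cartons, 620 mm long, 30 mm tall, running roughly left to right. This point is the middle of the face turned to the robot, 15 mm above the bench; its x axis is horizontal, square to that face and points away from the robot, its y axis runs along the rail to the robot's left
- vial: small amber vial, 26 mm across, 55 mm tall, standing between the cartons; not part of the job. Origin at the centre of its underside
- jar: glass jar, 38 mm across, 65 mm tall, standing between the cartons; not part of the job. Origin at the centre of its underside
- reagent: amber bottle, 72 mm across, 160 mm tall, at the left; not part of the job. Origin at the centre of its underside
- beaker: glass beaker, 68 mm across, 90 mm tall, at the left; not part of the job. Origin at the centre of its underside
- media: clear bottle with blue cap, 70 mm across, 150 mm tall, at the right; not part of the job. Origin at the centre of its underside
- tray: blue open tray, 100 x 75 x 35 mm, at the right; not part of the job. Origin at the centre of its underside
- spatula: spatula, 160 mm long, lying at the right; not part of the job. Origin under its middle

How it is judged:
By the outcome, as a careful person would: the job done as asked, in the order asked, and still so for the second after the job is handed in, with the robot touching nothing.
It also fails if it takes over 67 s, if anything falls off the work surface, if the arm or the gripper's body presses on something with over 40 N, if the wrist force passes 120 N, or if a joint passes its speed limit or range.

### The arm

A 6-joint arm with a two-finger parallel gripper is mounted at the origin on the work surface. World frame = base frame: x ahead of the robot, y to its left, z up, the work surface at z = 0. Lengths are in mm, angles in rad, forces in N, time in s.
With the tool pointing down it reaches from about 350 to 775 mm from the base axis. Payload 7.3 kg.
Tool frame: the origin (TCP) lies between the finger pads; the fingertips stand 17 mm ahead of it and the grasp point (between the pads) lies 2 mm behind it; z points along the fingers, y is the direction in which the jaws open and shut (so a half turn about z gives the same grasp; the last joint's range is limited). The gripper opens to 92 mm and grips with 3 to 60 N. Pads are 19 mm wide; open, the fingers measure 130 mm over their backs; the gripper's body (75 mm by 190 mm) begins 47 mm behind the grasp point.
Start: joints at [-1.42, 0.342, 1.524, -0, 1.275, -0.146], TCP at [153.564, -502.057, 243.741] pointing down, gripper open.
Joint ranges: [-2.53, 2.53], [-0.77, 2.02], [0.04, 2.7], [-1, 4.14], [0.28, 2.66], [-3.11, 3.11]. Speed limits (rad/s): [2.57, 2.57, 3.14, 3.14, 3.14, 3.14].

### API

Orientations are given as [roll, pitch, yaw] about the fixed x, y, z axes, in that order (R = Rz(yaw) Ry(pitch) Rx(roll)).
In Python, from plant import get_obs, capture, get_calibration, close_job gives the robot as it stands.
- The arm moves only by the tool carry_out, never from a script. Its argument "moves" is one flat list of numbers, 7 for each row, row after row: the shift along the tool's x, y, z normalised to -1 to 1, where 1 is 40 cm, then the turn, a rotation vector about the tool's x, y, z normalised to -1 to 1, where 1 is 30 degrees, then the opening, from 0 (shut) to 1 (fully open). A call has exactly 8 rows; each row is the pose to reach, as a shift and turn from the pose measured when the call began, along the tool's axes at that moment; what a row does not reach only later rows make up. A row lasts 1/10 s, in which the tool goes at most 50 mm and 8.59 degrees, less where a joint would pass 70% of its speed; a pose out of reach is approached as far as the arm can. A call with a number of a shift or a turn outside -1 to 1 is refused whole. A call with a gripper value outside its range is refused whole. The fingers move at their own pace and stop on an object; the grip force is fixed at half the most. Time passes only in rows, so rows that repeat a pose let the fingers close, or fill a call up. It gives the time, the measured TCP pose, the force and the opening at its end, in the units of the state.
- get_obs(): the state, without advancing time (a new reading comes with each control period).
- capture(name): name is "side" or "top" or "wrist"; returns the picture (420x560x3 uint8, red, green, blue); there is no depth.
- get_calibration(name): a dict with "vfov" (degrees; the focal length in pixels is half the picture's height over the tangent of half this angle, whatever the lens; pixels are square), "cx", "cy" (the principal point, pixels), "cam_to_world" (4x4, takes a point from camera to world coordinates). Camera axes: x right, y up, looking along -z (the intrinsics and any distortion apply to the point x, -y, -z); pixel columns grow to the right and rows downward; lengths in mm; the calibration is good to about 2 mm. The wrist camera is an equidistant fisheye: a pixel r from the principal point sees the ray r / f radians off the axis. A picture is of the moment at which its call begins: read the wrist's pose just before it. get_calibration takes no time and is no camera call; for the wrist camera it gives the pose at the moment of the call.
- close_job(): hands the job in, once; it reports no verdict.
The state is a dict: "time": time; "joint_positions": joint angles; "dq": joint speeds; "tau": joint torques, N m; "tool_pos": TCP position; "tcp_rot": TCP orientation; "contact_force": force on the tool from outside, world axes, zero at the start; "moment": the same for the moment, N m; "grip_width": finger opening in mm.
Only numpy, scipy, OpenCV 4.12 (cv2) and the standard library are available. Lean on these libraries where they do the work, as an engineer would, in place of code of your own. Each camera call takes 0.05 s, during which the arm holds its last target.

## Working session

There is one attempt and no reset: what is moved stays moved. The work goes in short steps, Python scripts to look and compute and a tool call to move; the robot and the scene stay as the last step left them, time stands still between calls to the robot, and variables do not carry over. Pictures are saved under pics/ and viewed, and the job is handed in when it is done.

Besides the shell and the picture viewer there is one more tool, called after "Emit:" in YAML: its name, and indented under it one key for each argument. carry_out: Moves the arm, as the interface text tells. Scaled input: -1 to 1 covers 40 cm each way for a shift and 30 degrees each way for a turn. Its arguments: {"type":"object","properties":{"moves":{"type":"array","items":{"type":"number"}}},"required":["moves"]}

```bash
ls; mkdir -p pics; python3 - <<'E'
from plant import *
import cv2
o=get_obs(); print(o)
for n in ["side","top","wrist"]:
    print(n,get_calibration(n))
    cv2.imwrite(f"pics/{n}0.png",capture(n)[:,:,::-1])
E
```

```text
pics
{'time': 0.0, 'joint_positions': array([-1.41999080e+00,  3.42744833e-01,  1.52502454e+00, -1.35028343e-05,
        1.27544487e+00, -1.45988352e-01]), 'dq': array([-0.00016518, -0.00086209, -0.00049458,  0.00018656, -0.00036255,
       -0.00069021]), 'tau': array([ 4.13088837e-04, -4.31246674e+01, -2.44222641e+01,  7.17507885e-02,
        5.59083035e-02, -1.30196536e-04]), 'tool_pos': array([ 153.50208463, -501.64077831,  243.03086549]), 'tcp_rot': array([-3.13998643e+00, -2.23118768e-04,  2.96797639e-01]), 'contact_force': array([-0.12135809, -0.24195803,  1.10826589]), 'moment': array([-0.01582383, -0.01805722, -0.00640966]), 'grip_width': 91.81637377674777}
side {'vfov': 56.775728102557835, 'cx': 280.20430921796196, 'cy': 213.47898484105863, 'cam_to_world': array([[-8.30910262e-01,  2.91677502e-01, -4.73827365e-01,
         6.04818257e+01],
       [-5.56405416e-01, -4.33935082e-01,  7.08599575e-01,
         6.89258446e+02],
       [ 1.07223751e-03,  8.52422770e-01,  5.22852055e-01,
         5.68341275e+02],
       [ 0.00000000e+00,  0.00000000e+00,  0.00000000e+00,
         1
[... 201 characters left out ...]
,
       [-9.99987019e-01, -4.72428127e-03,  1.90880312e-03,
         1.47074870e+01],
       [ 1.35678547e-03,  1.14206628e-01,  9.93456091e-01,
         1.36193219e+03],
       [ 0.00000000e+00,  0.00000000e+00,  0.00000000e+00,
         1.00000000e+00]])}
wrist {'vfov': 65.70646984690485, 'cx': 282.7406966348623, 'cy': 213.0543823601754, 'cam_to_world': array([[ 2.92447562e-01,  9.18427534e-01,  2.66393110e-01,
         2.24931150e+02],
       [-9.56279739e-01,  2.81414397e-01,  7.95927018e-02,
        -4.80325809e+02],
       [-1.86672743e-03, -2.78023025e-01,  9.60572596e-01,
         3.84279849e+02],
       [ 0.00000000e+00,  0.00000000e+00,  0.00000000e+00,
         1.00000000e+00]])}
```

View pics/top0.png

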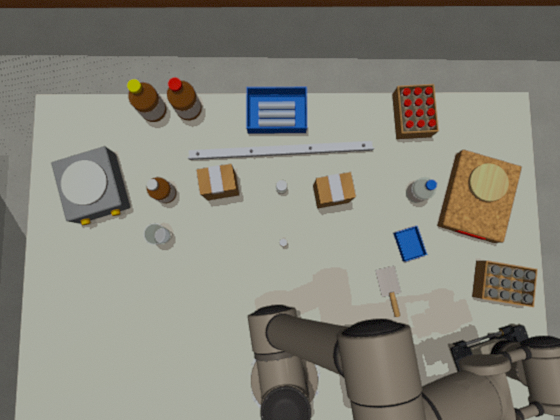

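View pics/side0.png

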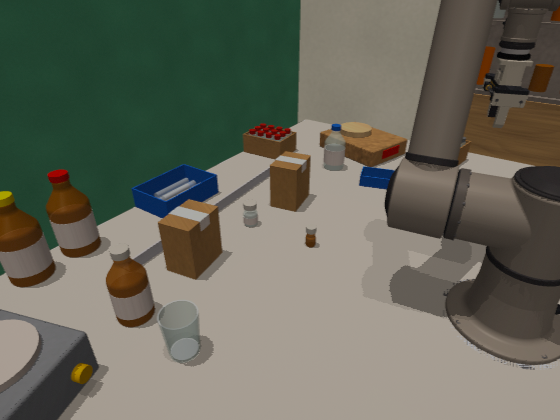

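View pics/wrist0.png

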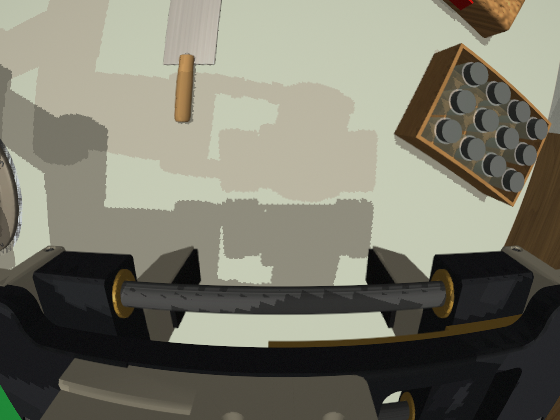

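The top view shows the left carton at about (217,182), the right at (335,190), and the rail from (190,154) to (373,147). The jar is at (281,187), the vial at (284,243). I'll enlarge it for corner readings.

```bash
python3 - <<'E'
import cv2
im=cv2.imread("pics/top0.png")[130:270,140:450]
a=im[:80,30:250]
cv2.imwrite("pics/c0.png",cv2.resize(a[:, :110],None,fx=7,fy=7,interpolation=cv2.INTER_CUBIC))
cv2.imwrite("pics/c1.png",cv2.resize(a[:, 110:],None,fx=7,fy=7,interpolation=cv2.INTER_CUBIC))
E
```

```text
(no output)
```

View pics/c0.png

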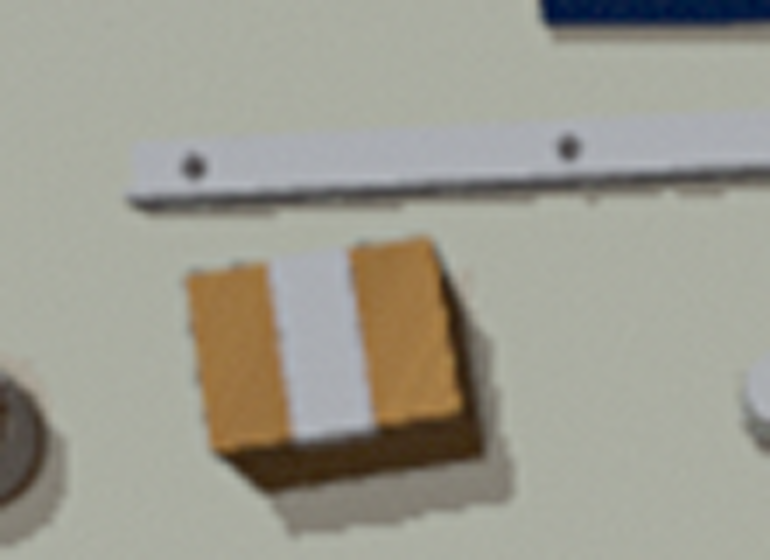

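View pics/c1.png

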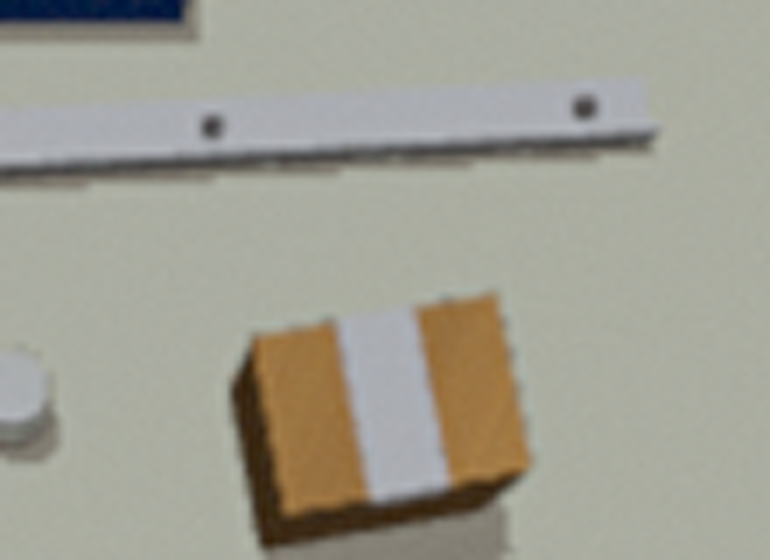

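```bash
cat > h.py <<'E'
import numpy as np, cv2
from plant import get_obs,capture,get_calibration
def ray(cal,u,v,fish=False):
    f=210/np.tan(np.radians(cal['vfov']/2)); x=(u-cal['cx']);y=(v-cal['cy'])
    if fish:
        r=np.hypot(x,y);th=r/f;d=np.array([np.sin(th)*x/r,-np.sin(th)*y/r,-np.cos(th)])
    else: d=np.array([x/f,-y/f,-1])
    M=np.array(cal['cam_to_world']);return M[:3,3],M[:3,:3]@d
def onz(cal,u,v,z,fish=False):
    o,d=ray(cal,u,v,fish);return o+d*(z-o[2])/d[2]
E
python3 - <<'E'
from h import *
c=get_calibration("top")
P=lambda ox,u,v,z: onz(c,ox+(u+.5)/7-.5,130+(v+.5)/7-.5,z)[:2].round(1)
for ox,L in((170,[(188,272),(430,238),(465,415),(215,452)]),(280,[(255,337),(495,296),(528,470),(283,516)])):
    A=[P(ox,u,v,130) for u,v in L];print(A,np.mean(A,0))
    A=np.array(A)
    for i in range(4):
        d=A[(i+1)%4]-A[i];print(np.linalg.norm(d),np.degrees(np.arctan2(d[1],d[0])))
print(P(170,272,492,0),P(170,482,458,0),P(280,265,547,0),P(280,235,385,0))
a=P(170,135,208,0);b=P(280,655,142,0);print(a,b,np.linalg.norm(a-b),np.degrees(np.arctan2(*(b-a)[::-1])))
a=P(170,130,197,30);b=P(280,655,130,30);print(a,b,np.linalg.norm(a-b))
for n,u,v,z in (("jar",281,187,65),("vial",284,243,55),("reag",152,184,160),("media",431,185,150),("beaker",163,234,90),("tray",410,244,35),("tray corner",418,227,35),("sp",388,275,0)):
    print(n,onz(c,u,v,z)[:2].round())
E
```

```text
[array([653.6, 263.3]), array([668.2, 158.2]), array([590. , 142.4]), array([574.3, 250.3])] [621.525 203.55 ]
106.10923616726305 -82.09135164181413
79.78019804437695 -168.57739160532785
109.03623251011567 98.27872920499637
80.35850919473314 9.30994017498603
[array([ 623.2, -100.3]), array([ 640.8, -205. ]), array([ 564.2, -217.3]), array([ 544.7, -111.2])] [ 593.225 -158.45 ]
106.16896910114554 -80.45782928132371
77.58124773423012 -170.8776360458432
107.87705965588792 100.41410783443949
79.2531387391061 7.90517361149899
[576.6 247.6] [592.5 147.6] [ 548.4 -115.7] [ 626.7 -102.5]
[715.3 315.7] [ 745.1 -307.4] 623.8121912883715 -87.26189336887958
[713.  311.5] [ 742.6 -300.5] 612.7153988598621
jar [607.   6.]
vial [429.  -3.]
reag [600. 388.]
media [ 595. -441.]
beaker [457. 371.]
tray [ 425. -408.]
tray corner [ 479. -436.]
sp [ 325. -343.]
```

```bash
cat >> h.py <<'E'
from scipy.spatial.transform import Rotation as Ro
L=dict(c=np.array([621.5,203.5]),yaw=np.radians(8.6)); Rt=dict(c=np.array([593.2,-158.5]),yaw=np.radians(9.3))
def loc(B,x,y,z): # local x from near bottom edge (pivot)
    u=np.array([np.cos(B['yaw']),np.sin(B['yaw'])]);v=np.array([-u[1],u[0]])
    return [*(B['c']+(x-40)*u+y*v),z]
def plan(T,grip):
    "T: list of (xyz,rpy) -> rows"
    o=get_obs();p=o['tool_pos'];R=Ro.from_euler('xyz',o['tcp_rot'])
    for q,e in T:
        s=R.inv().apply(np.array(q)-p)/400; t=(R.inv()*Ro.from_euler('xyz',e)).as_rotvec()/np.radians(30)
        print(*[round(float(x),3)+0. for x in [*s,*t]],grip,sep=',')
def st():
    o=get_obs();print(round(o['time'],2),o['tool_pos'].round(1),o['tcp_rot'].round(3),o['contact_force'].round(1),o['grip_width'])
E
python3 - <<'E'
from h import *
pi=np.pi;y=L['yaw']
plan([([420,-150,250],(pi,0,y))],.5)
print(loc(L,110,0,250),loc(L,110,0,124))
E
```

```text
0.894,-0.646,-0.016,-0.002,0.0,0.28,0.5
[np.float64(690.7129466732904), np.float64(213.96747404105966), 250] [np.float64(690.7129466732904), np.float64(213.96747404105966), 124]
```

Emit:
carry_out:
  moves: [0.89,-0.65,-0.02,0,0,0.28,0.5,0.89,-0.65,-0.02,0,0,0.28,0.5,0.89,-0.65,-0.02,0,0,0.28,0.5,0.89,-0.65,-0.02,0,0,0.28,0.5,0.89,-0.65,-0.02,0,0,0.28,0.5,0.89,-0.65,-0.02,0,0,0.28,0.5,0.89,-0.65,-0.02,0,0,0.28,0.5,0.89,-0.65,-0.02,0,0,0.28,0.5]

```text
time: 0.95
tool_pos: [394.0, -180.0, 250.9]
tcp_rot: [-3.141, -0.0, 0.15]
contact_force: [1.1, -1.2, -0.9]
grip_width: 46.1
```

```bash
python3 - <<'E'
from h import *
pi=np.pi;y=L['yaw']
st();plan([(loc(L,110,0,240),(pi,0,y))],.5)
E
```

```text
0.95 [ 394.  -180.   250.9] [-3.141 -0.     0.15 ] [ 1.1 -1.2 -0.9] 46.11526198305437
0.881,-0.863,0.028,-0.002,0.0,0.0,0.5
```

Emit:
carry_out:
  moves: [0.88,-0.86,0.03,0,0,0,0.5,0.88,-0.86,0.03,0,0,0,0.5,0.88,-0.86,0.03,0,0,0,0.5,0.88,-0.86,0.03,0,0,0,0.5,0.88,-0.86,0.03,0,0,0,0.5,0.88,-0.86,0.03,0,0,0,0.5,0.88,-0.86,0.03,0,0,0,0.5,0.88,-0.86,0.03,0,0,0,0.5]

```text
time: 1.75
tool_pos: [634.7, 139.4, 241.1]
tcp_rot: [-3.141, 0.0, 0.15]
contact_force: [1.4, -0.2, 0.9]
grip_width: 46.1
```

```bash
python3 - <<'E'
from h import *
pi=np.pi;y=L['yaw']
st();plan([(loc(L,112,0,240),(pi,0,y)),(loc(L,112,0,124),(pi,0,y))],.5)
E
```

```text
1.75 [634.7 139.4 241.1] [-3.141  0.     0.15 ] [ 1.4 -0.2  0.9] 46.09064485722463
0.171,-0.163,0.003,-0.002,0.001,0.0,0.5
0.171,-0.163,0.293,-0.002,0.001,0.0,0.5
```

Emit:
carry_out:
  moves: [0.17,-0.16,0,0,0,0,0.5,0.17,-0.16,0,0,0,0,0.5,0.17,-0.16,0,0,0,0,0.5,0.17,-0.16,0.1,0,0,0,0.5,0.17,-0.16,0.2,0,0,0,0.5,0.17,-0.16,0.29,0,0,0,0.5,0.17,-0.16,0.29,0,0,0,0.5,0.17,-0.16,0.29,0,0,0,0.5]

```text
time: 2.55
tool_pos: [692.3, 212.5, 125.5]
tcp_rot: [-3.141, 0.001, 0.15]
contact_force: [-0.1, -0.1, 0.5]
grip_width: 46.0
```

```bash
python3 - <<'E'
from h import *
pi=np.pi;y=L['yaw']
st()
cv2.imwrite("pics/s1.png",capture("side")[:,:,::-1])
T=[]
for th in (0,5,10,15,20,25,30,35,40,45,50,55):
    a=np.radians(53.2+th); T.append((loc(L,133.6*np.cos(a)+9.5,0,133.6*np.sin(a)+17),(pi,0,y)))
plan(T,.5)
E
```

```text
2.55 [692.3 212.5 125.5] [-3.141e+00  1.000e-03  1.500e-01] [-0.1 -0.1  0.5] 46.03028522660251
-0.057,-0.004,0.008,-0.002,-0.005,0.0,0.5
-0.081,-0.004,-0.008,-0.002,-0.005,0.0,0.5
-0.107,-0.004,-0.022,-0.002,-0.005,0.0,0.5
-0.133,-0.004,-0.034,-0.002,-0.005,0.0,0.5
-0.161,-0.004,-0.044,-0.002,-0.005,0.0,0.5
-0.189,-0.004,-0.051,-0.002,-0.005,0.0,0.5
-0.217,-0.004,-0.056,-0.002,-0.005,0.0,0.5
-0.247,-0.004,-0.058,-0.002,-0.005,0.0,0.5
-0.276,-0.004,-0.058,-0.002,-0.005,0.0,0.5
-0.305,-0.004,-0.055,-0.002,-0.005,0.0,0.5
-0.333,-0.004,-0.05,-0.002,-0.005,0.0,0.5
-0.361,-0.004,-0.042,-0.002,-0.005,0.0,0.5
```

View pics/s1.png

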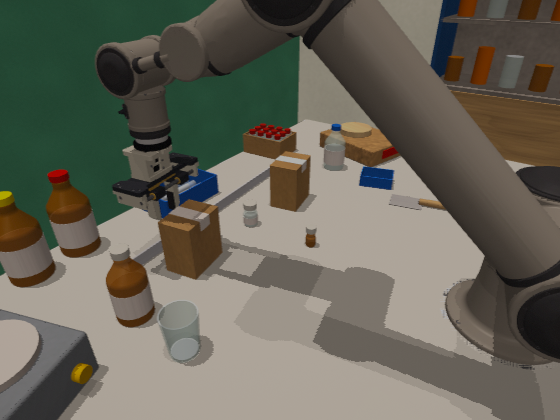

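The fingers are in the gap behind the left carton (around (170,205)) and nothing has been disturbed. Next I'll pull along the arc.

Emit:
carry_out:
  moves: [-0.03,0,0.005,0,0,0,0.5,-0.057,0,0.005,0,0,0,0.5,-0.07,0,0,0,0,0,0.5,-0.081,0,-0.008,0,0,0,0.5,-0.094,0,-0.015,0,0,0,0.5,-0.107,0,-0.022,0,0,0,0.5,-0.12,0,-0.028,0,0,0,0.5,-0.133,0,-0.034,0,0,0,0.5]

```text
time: 3.4
tool_pos: [640.1, 204.7, 141.0]
tcp_rot: [-3.141, -0.002, 0.15]
contact_force: [1.0, -0.2, 3.1]
grip_width: 46.2
```

```bash
python3 - <<'E'
from h import *
st()
cv2.imwrite("pics/s2.png",capture("side")[130:330,60:340,::-1].repeat(2,0).repeat(2,1))
E
```

```text
3.4 [640.1 204.7 141. ] [-3.141e+00 -2.000e-03  1.500e-01] [ 1.  -0.2  3.1] 46.18363244973
```

View pics/s2.png

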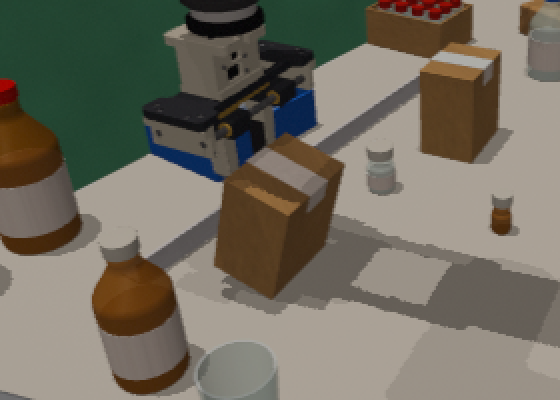

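The carton has tipped cleanly by about 15°, so I'll continue.

Emit:
carry_out:
  moves: [-0.014,0,-0.005,0,0,0,0.5,-0.028,0,-0.01,0,0,0,0.5,-0.042,0,-0.014,0,0,0,0.5,-0.056,0,-0.018,0,0,0,0.5,-0.07,0,-0.021,0,0,0,0.5,-0.085,0,-0.023,0,0,0,0.5,-0.1,0,-0.024,0,0,0,0.5,-0.115,0,-0.024,0,0,0,0.5]

```text
time: 4.25
tool_pos: [593.4, 197.8, 150.8]
tcp_rot: [-3.141, -0.001, 0.15]
contact_force: [0.7, -1.1, 0.3]
grip_width: 46.0
```

```bash
python3 - <<'E'
from h import *
st()
cv2.imwrite("pics/s3.png",capture("side")[130:330,60:340,::-1].repeat(2,0).repeat(2,1))
E
```

```text
4.25 [593.4 197.8 150.8] [-3.141e+00 -1.000e-03  1.500e-01] [ 0.7 -1.1  0.3] 45.963465745146614
```

View pics/s3.png

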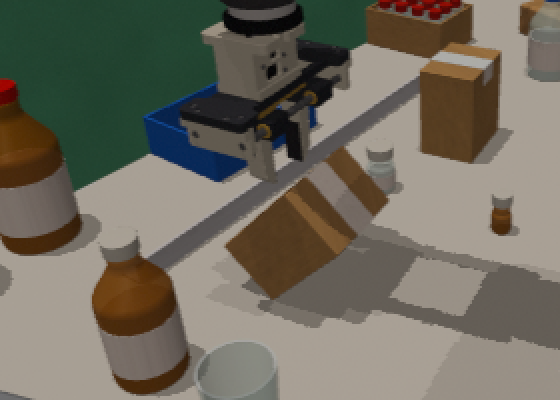

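It is past the balance point and falling. Next comes the viewing pose: I'll raise and tilt so the wrist camera looks back at the underside.

```bash
python3 - <<'E'
from h import *
pi=np.pi
plan([([600,198,250],(pi,np.radians(20),L['yaw']))],.5)
E
```

```text
0.019,0.002,-0.248,-0.002,-0.667,0.0,0.5
```

Emit:
carry_out:
  moves: [0.02,0,-0.12,0,0,0,0.5,0.02,0,-0.25,0,-0.2,0,0.5,0.02,0,-0.25,0,-0.45,0,0.5,0.02,0,-0.25,0,-0.67,0,0.5,0.02,0,-0.25,0,-0.67,0,0.5,0.02,0,-0.25,0,-0.67,0,0.5,0.02,0,-0.25,0,-0.67,0,0.5,0.02,0,-0.25,0,-0.67,0,0.5]

```text
time: 5.1
tool_pos: [599.9, 198.9, 252.2]
tcp_rot: [-3.141, 0.347, 0.151]
contact_force: [0.3, -0.5, 0.1]
grip_width: 45.9
```

```bash
python3 - <<'E'
from h import *
st()
cv2.imwrite("pics/s4.png",capture("side")[:,:,::-1])
cv2.imwrite("pics/w4.png",capture("wrist")[:,:,::-1])
E
```

```text
5.1 [599.9 198.9 252.2] [-3.141  0.347  0.151] [ 0.3 -0.5  0.1] 45.94793618010577
```

View pics/s4.png

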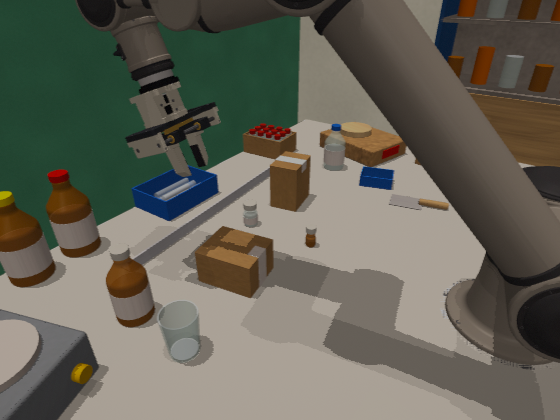

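View pics/w4.png

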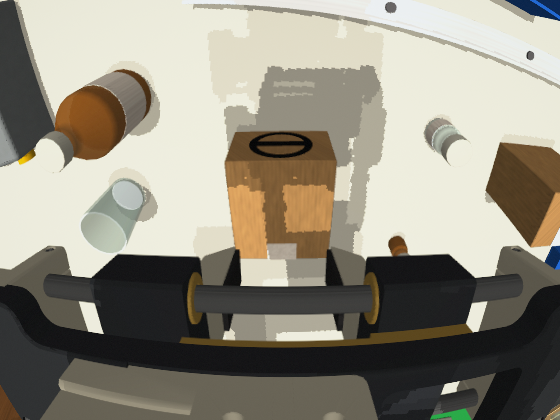

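The left carton lies on its side, and its underside shows the ring and bar at wrist pixel (281,145), so it is the stamped one. Next I'll tip the right carton.

```bash
python3 - <<'E'
from h import *
pi=np.pi
print(loc(Rt,112,0,124))
plan([(loc(Rt,112,0,250),(pi,0,Rt['yaw']))],.5)
E
```

```text
[np.float64(664.2536115812902), np.float64(-146.864524880558), 124]
0.029,0.879,-0.006,-0.006,0.665,-0.022,0.5
```

Emit:
carry_out:
  moves: [0.03,0.88,-0.01,0,0.25,0,0.5,0.03,0.88,-0.01,0,0.5,-0.02,0.5,0.03,0.88,-0.01,0,0.66,-0.02,0.5,0.03,0.88,-0.01,0,0.66,-0.02,0.5,0.03,0.88,-0.01,0,0.66,-0.02,0.5,0.03,0.88,-0.01,0,0.66,-0.02,0.5,0.03,0.88,-0.01,0,0.66,-0.02,0.5,0.03,0.88,-0.01,0,0.66,-0.02,0.5]

```text
time: 6.0
tool_pos: [664.9, -153.9, 251.5]
tcp_rot: [3.142, 0.002, 0.154]
contact_force: [-0.4, -0.3, 0.3]
grip_width: 46.0
```

```bash
python3 - <<'E'
from h import *
pi=np.pi
st()
plan([(loc(Rt,112,0,250),(pi,0,Rt['yaw'])),(loc(Rt,112,0,124),(pi,0,Rt['yaw']))],.5)
E
```

```text
6.0 [ 664.9 -153.9  251.5] [3.142e+00 2.000e-03 1.540e-01] [-0.4 -0.3  0.3] 45.993768166829014
0.001,-0.018,0.004,0.0,0.003,-0.016,0.5
0.001,-0.018,0.319,0.0,0.003,-0.016,0.5
```

Emit:
carry_out:
  moves: [0,-0.018,0,0,0,-0.016,0.5,0,-0.018,0.1,0,0,-0.016,0.5,0,-0.018,0.2,0,0,-0.016,0.5,0,-0.018,0.3,0,0,-0.016,0.5,0,-0.018,0.32,0,0,-0.016,0.5,0,-0.018,0.32,0,0,-0.016,0.5,0,-0.018,0.32,0,0,-0.016,0.5,0,-0.018,0.32,0,0,-0.016,0.5]

```text
time: 6.8
tool_pos: [665.0, -146.7, 126.5]
tcp_rot: [3.139, -0.003, 0.163]
contact_force: [-0.8, -0.3, 0.2]
grip_width: 45.9
```

```bash
python3 - <<'E'
from h import *
pi=np.pi;y=Rt['yaw']
st()
T=[]
for th in (0,5,10,15,20):
    a=np.radians(53.2+th); T.append((loc(Rt,133.6*np.cos(a)+9.5,0,133.6*np.sin(a)+17),(pi,0,y)))
plan(T,.5)
E
```

```text
6.8 [ 665.  -146.7  126.5] [ 3.139e+00 -3.000e-03  1.630e-01] [-0.8 -0.3  0.2] 45.8769248568936
-0.058,0.0,0.006,0.004,-0.005,0.001,0.5
-0.082,0.0,-0.01,0.004,-0.005,0.001,0.5
-0.108,0.0,-0.025,0.004,-0.005,0.001,0.5
-0.134,0.0,-0.037,0.004,-0.005,0.001,0.5
-0.162,0.0,-0.046,0.004,-0.005,0.001,0.5
```

Emit:
carry_out:
  moves: [-0.03,0,0.005,0,0,0,0.5,-0.057,0,0.005,0,0,0,0.5,-0.07,0,0,0,0,0,0.5,-0.081,0,-0.01,0,0,0,0.5,-0.094,0,-0.018,0,0,0,0.5,-0.107,0,-0.025,0,0,0,0.5,-0.12,0,-0.031,0,0,0,0.5,-0.133,0,-0.037,0,0,0,0.5]

```text
time: 7.6
tool_pos: [612.2, -155.5, 141.5]
tcp_rot: [3.139, -0.003, 0.163]
contact_force: [1.2, -0.1, 0.5]
grip_width: 45.8
```

```bash
python3 - <<'E'
from h import *
st()
cv2.imwrite("pics/s5.png",capture("side")[100:300,140:420,::-1].repeat(2,0).repeat(2,1))
E
```

```text
7.6 [ 612.2 -155.5  141.5] [ 3.139e+00 -3.000e-03  1.630e-01] [ 1.2 -0.1  0.5] 45.7643559594821
```

View pics/s5.png

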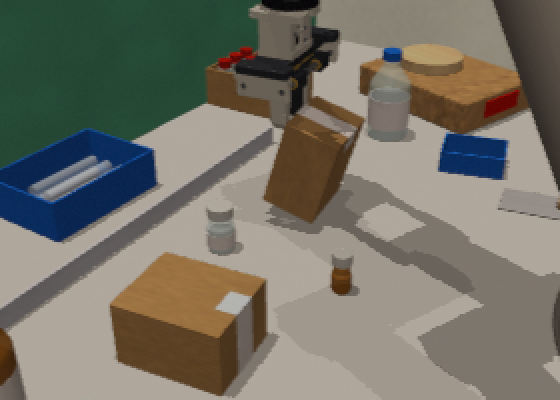

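The right carton is tipping in the same way. I'll repeat the second half of the arc.

Emit:
carry_out:
  moves: [-0.014,0,-0.005,0,0,0,0.5,-0.028,0,-0.01,0,0,0,0.5,-0.042,0,-0.014,0,0,0,0.5,-0.056,0,-0.018,0,0,0,0.5,-0.07,0,-0.021,0,0,0,0.5,-0.085,0,-0.023,0,0,0,0.5,-0.1,0,-0.024,0,0,0,0.5,-0.115,0,-0.024,0,0,0,0.5]

```text
time: 8.45
tool_pos: [565.5, -163.1, 151.3]
tcp_rot: [3.139, -0.002, 0.163]
contact_force: [0.1, -0.5, 0.2]
grip_width: 46.1
```

```bash
python3 - <<'E'
from h import *
pi=np.pi
st()
plan([([575,-160,250],(pi,np.radians(20),Rt['yaw']))],.5)
E
```

```text
8.45 [ 565.5 -163.1  151.3] [ 3.139e+00 -2.000e-03  1.630e-01] [ 0.1 -0.5  0.2] 46.13141172985364
0.025,-0.003,-0.247,0.004,-0.671,0.0,0.5
```

Emit:
carry_out:
  moves: [0.02,0,-0.12,0,0,0,0.5,0.02,0,-0.25,0,-0.2,0,0.5,0.02,0,-0.25,0,-0.45,0,0.5,0.02,0,-0.25,0,-0.67,0,0.5,0.02,0,-0.25,0,-0.67,0,0.5,0.02,0,-0.25,0,-0.67,0,0.5,0.02,0,-0.25,0,-0.67,0,0.5,0.02,0,-0.25,0,-0.67,0,0.5]

```text
time: 9.25
tool_pos: [572.6, -161.9, 252.2]
tcp_rot: [3.139, 0.346, 0.161]
contact_force: [0.4, 0.4, 0.1]
grip_width: 45.6
```

```bash
python3 - <<'E'
from h import *
st()
cv2.imwrite("pics/w6.png",capture("wrist")[:,:,::-1])
t=capture("top")[:,:,::-1]
cv2.imwrite("pics/t6.png",t)
cv2.imwrite("pics/t6c.png",cv2.resize(t[140:250,170:280],None,fx=5,fy=5,interpolation=cv2.INTER_CUBIC))
E
```

```text
9.25 [ 572.6 -161.9  252.2] [3.139 0.346 0.161] [0.4 0.4 0.1] 45.60064236672391
```

View pics/w6.png

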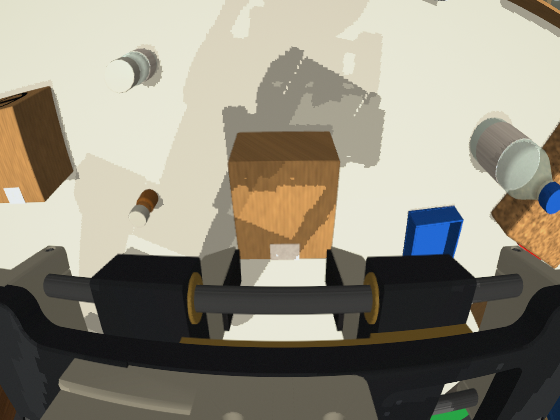

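View pics/t6.png

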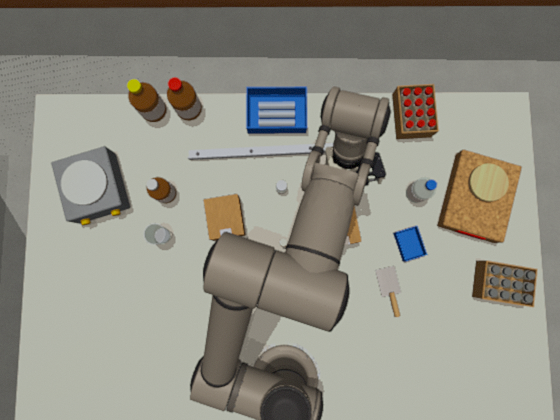

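View pics/t6c.png

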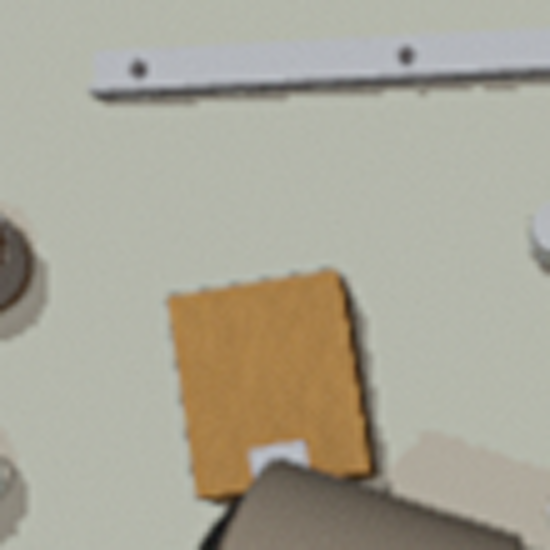

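The right carton's underside, at wrist pixel (283,147), is bare and it lies on its side. Next I'll work out where the stamped carton is.

```bash
python3 - <<'E'
from h import *
c=get_calibration("top")
P=lambda u,v,z: onz(c,170+(u+.5)/5-.5,140+(v+.5)/5-.5,z)[:2]
A=np.array([P(*q,80) for q in [(170,297),(338,270),(375,472),(200,497)]]);print(A.round(1),A.mean(0))
for i in range(4):
    d=A[(i+1)%4]-A[i];print(np.linalg.norm(d),np.degrees(np.arctan2(d[1],d[0])))
print(P(98,97,0))
# start of push: TCP 12mm gap + behind lid
yaw=np.radians(8.6);u=np.array([np.cos(yaw),np.sin(yaw)]);
s=A.mean(0)-(65+9.5+20)*u;print(s)
st()
E
```

```text
[[567.1 249.1]
 [583.8 143.7]
 [456.4 119.9]
 [441.4 228.5]] [512.20963581 185.3062129 ]
106.726750193269 -81.00719017039789
129.6038492879327 -169.38675056807799
109.67716073710501 97.87575626250313
127.41598249116437 9.323503293241888
[716.27013027 314.53922145]
[418.7721578  171.17512294]
9.35 [ 572.8 -161.9  252.2] [3.139 0.347 0.161] [ 0.1 -0.3 -0.3] 45.801387766547386
```

```bash
python3 - <<'E'
from h import *
plan([([416,171,230],(np.pi,0,np.radians(8.9)))],.65)
E
```

```text
-0.219,-0.885,0.136,0.008,0.662,0.012,0.65
```

Emit:
carry_out:
  moves: [-0.22,-0.88,0.13,0,0.25,0,0.65,-0.22,-0.88,0.13,0,0.5,0.01,0.65,-0.22,-0.88,0.13,0.008,0.66,0.01,0.65,-0.22,-0.88,0.13,0.008,0.66,0.01,0.65,-0.22,-0.88,0.13,0.008,0.66,0.01,0.65,-0.22,-0.88,0.13,0.008,0.66,0.01,0.65,-0.22,-0.88,0.13,0.008,0.66,0.01,0.65,-0.22,-0.88,0.13,0.008,0.66,0.01,0.65]

```text
time: 10.15
tool_pos: [414.3, 172.1, 232.7]
tcp_rot: [-3.14, 0.0, 0.159]
contact_force: [0.7, -1.5, -0.3]
grip_width: 59.4
```

```bash
python3 - <<'E'
from h import *
st()
plan([([416,171,230],(np.pi,0,np.radians(8.9))),([416,171,48],(np.pi,0,np.radians(8.9)))],.65)
E
```

```text
10.15 [414.3 172.1 232.7] [-3.14   0.     0.159] [ 0.7 -1.5 -0.3] 59.37731299313128
0.004,0.003,0.007,-0.003,0.001,0.007,0.65
0.004,0.004,0.462,-0.003,0.001,0.007,0.65
```

Emit:
carry_out:
  moves: [0.004,0.003,0.1,0,0,0,0.65,0.004,0.003,0.2,0,0,0,0.65,0.004,0.003,0.3,0,0,0,0.65,0.004,0.003,0.38,0,0,0,0.65,0.004,0.003,0.43,0,0,0,0.65,0.004,0.003,0.46,0,0,0,0.65,0.004,0.003,0.46,0,0,0,0.65,0.004,0.003,0.46,0,0,0,0.65]

```text
time: 10.95
tool_pos: [416.2, 171.4, 49.3]
tcp_rot: [-3.14, -0.001, 0.159]
contact_force: [0.0, -0.5, 0.2]
grip_width: 59.9
```

```bash
python3 - <<'E'
from h import *
st()
cv2.imwrite("pics/s7.png",capture("side")[:,:,::-1])
T=[([416+k*23,171+k*2.5,48],(np.pi,0,np.radians(8.9 if k<2 else 8.9-6.2*(k-1)/4))) for k in range(8)]
plan(T,.65)
E
```

```text
10.95 [416.2 171.4  49.3] [-3.14e+00 -1.00e-03  1.59e-01] [ 0.  -0.5  0.2] 59.91323703645853
-0.001,0.001,0.004,-0.004,-0.003,0.007,0.65
0.056,0.004,0.004,-0.004,-0.003,0.007,0.65
0.114,0.007,0.004,-0.004,-0.003,0.058,0.65
0.172,0.01,0.004,-0.004,-0.003,0.11,0.65
0.23,0.013,0.004,-0.004,-0.002,0.162,0.65
0.287,0.016,0.004,-0.004,-0.002,0.213,0.65
0.345,0.019,0.005,-0.004,-0.002,0.265,0.65
0.403,0.021,0.005,-0.004,-0.002,0.317,0.65
```

View pics/s7.png

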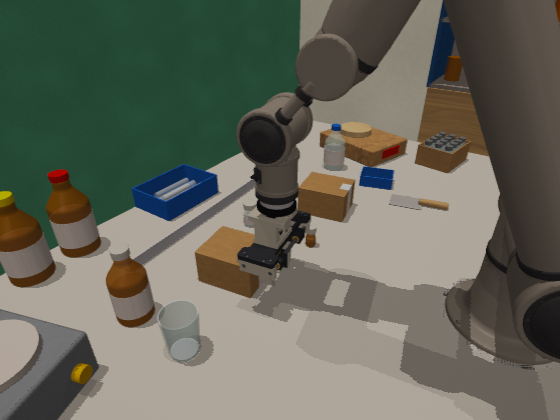

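The fingers are behind the stamped carton's lid and clear of everything else. I'll start the push.

Emit:
carry_out:
  moves: [0.03,0.002,0,0,0,0,0.65,0.06,0.004,0,0,0,0,0.65,0.09,0.006,0,0,0,0.02,0.65,0.12,0.008,0,0,0,0.04,0.65,0.15,0.01,0,0,0,0.07,0.65,0.18,0.011,0,0,0,0.1,0.65,0.21,0.012,0,0,0,0.13,0.65,0.24,0.013,0,0,0,0.16,0.65]

```text
time: 11.8
tool_pos: [511.7, 181.6, 50.8]
tcp_rot: [-3.14, -0.0, 0.074]
contact_force: [-3.6, 0.2, 2.8]
grip_width: 59.8
```

```bash
python3 - <<'E'
from h import *
st()
cv2.imwrite("pics/s8.png",capture("side")[:,:,::-1])
t=capture("top")[:,:,::-1]
cv2.imwrite("pics/t8c.png",cv2.resize(t[130:240,170:280],None,fx=5,fy=5,interpolation=cv2.INTER_CUBIC))
plan([([565,188,48],(np.pi,0,np.radians(2.7))),([580,189,48],(np.pi,0,np.radians(2.7)))],.65)
E
```

```text
11.8 [511.7 181.6  50.8] [-3.14  -0.     0.074] [-3.6  0.2  2.8] 59.79558357442065
0.129,-0.006,0.008,-0.005,-0.009,0.053,0.65
0.167,-0.006,0.008,-0.005,-0.009,0.053,0.65
```

View pics/s8.png

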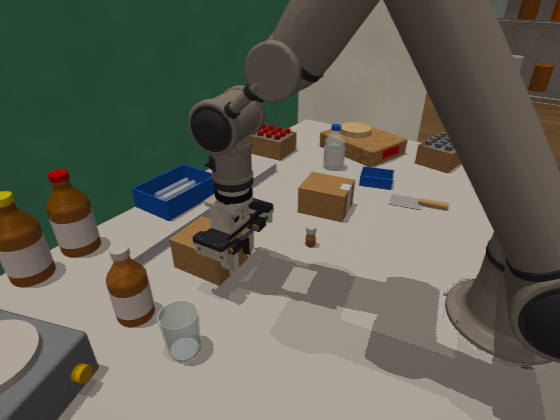

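View pics/t8c.png

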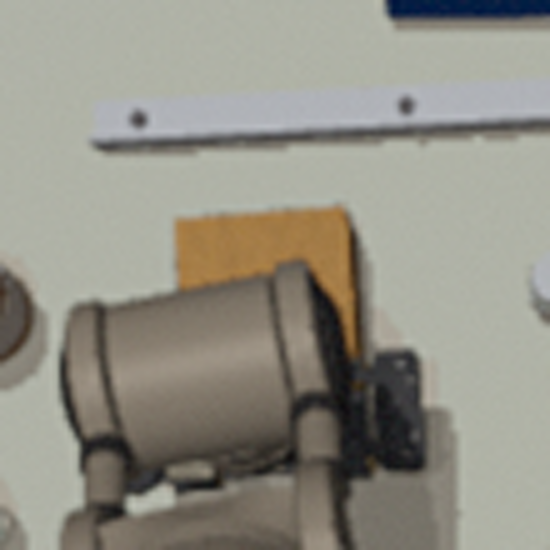

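The carton is following the push and turning with the gripper. I'll push on until it is just short of the rail.

Emit:
carry_out:
  moves: [0.02,0,0,0,0,0.01,0.65,0.04,0,0.004,0,0,0.025,0.65,0.06,0,0.006,0,0,0.04,0.65,0.08,0,0.008,0,0,0.053,0.65,0.1,0,0.008,0,0,0.053,0.65,0.12,0,0.008,0,0,0.053,0.65,0.135,0,0.008,0,0,0.053,0.65,0.145,0,0.008,0,0,0.053,0.65]

```text
time: 12.7
tool_pos: [571.8, 186.0, 48.1]
tcp_rot: [-3.139, -0.004, 0.047]
contact_force: [-6.1, -0.2, 4.1]
grip_width: 59.7
```

```bash
python3 - <<'E'
from h import *
st()
t=capture("top")[:,:,::-1]
cv2.imwrite("pics/t9c.png",cv2.resize(t[130:240,170:280],None,fx=5,fy=5,interpolation=cv2.INTER_CUBIC))
E
```

```text
12.7 [571.8 186.   48.1] [-3.139 -0.004  0.047] [-6.1 -0.2  4.1] 59.737134866838886
```

View pics/t9c.png

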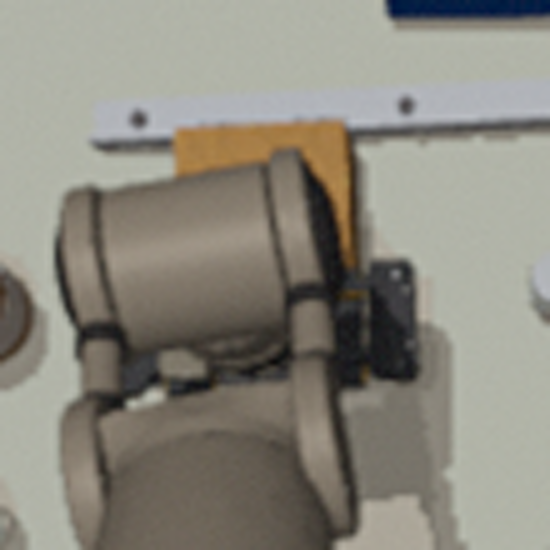

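Emit:
carry_out:
  moves: [0.002,0,0,0,0,0,0.65,0.004,0,0,0,0,0,0.65,0.006,0,0,0,0,0,0.65,0.008,0,0,0,0,0,0.65,0.01,0,0,0,0,0,0.65,0.012,0,0,0,0,0,0.65,0.014,0,0,0,0,0,0.65,0.014,0,0,0,0,0,0.65]

```text
time: 13.55
tool_pos: [578.3, 186.3, 48.1]
tcp_rot: [-3.139, -0.005, 0.047]
contact_force: [-2.4, -1.0, 0.5]
grip_width: 59.3
```

Emit:
carry_out:
  moves: [0.002,0,0,0,0,0,0.65,0.004,0,0,0,0,0,0.65,0.006,0,0,0,0,0,0.65,0.008,0,0,0,0,0,0.65,0.009,0,0,0,0,0,0.65,0.01,0,0,0,0,0,0.65,0.01,0,0,0,0,0,0.65,0.01,0,0,0,0,0,0.65]

```text
time: 14.35
tool_pos: [578.6, 186.3, 48.1]
tcp_rot: [-3.14, 0.003, 0.047]
contact_force: [-18.4, -2.5, 11.3]
grip_width: 59.7
```

```bash
python3 - <<'E'
from h import *
st();o=get_obs();print(o['moment'])
E
```

```text
14.35 [578.6 186.3  48.1] [-3.14e+00  3.00e-03  4.70e-02] [-18.4  -2.5  11.3] 59.710274479334736
[-0.09735553  2.3483231  -0.0324568 ]
```

It has reached the rail: the motion stopped with 18 N pushing back. I'll back off, close the fingers, and push once in the middle so the carton seats itself flat against the rail.

Emit:
carry_out:
  moves: [-0.02,0,0,0,0,0,0.65,-0.05,0,0,0,0,0,0.65,-0.06,0,0,0,0,0,0,-0.06,0,0,0,0,0,0,-0.06,0,0,0,0,0,0,-0.06,0,0,0,0,0,0,-0.06,0,0,0,0,0,0,-0.06,0,0,0,0,0,0]

```text
time: 15.15
tool_pos: [554.8, 185.2, 48.1]
tcp_rot: [-3.14, 0.003, 0.047]
contact_force: [-0.3, -0.3, 0.0]
grip_width: 16.1
```

```bash
python3 - <<'E'
from h import *
st()
t=capture("top")[:,:,::-1]
cv2.imwrite("pics/t10c.png",cv2.resize(t[130:210,190:270],None,fx=7,fy=7,interpolation=cv2.INTER_CUBIC))
plan([([579,189,48],(np.pi,0,np.radians(2.7)))],0)
E
```

```text
15.15 [554.8 185.2  48.1] [-3.14e+00  3.00e-03  4.70e-02] [-0.3 -0.3  0. ] 16.063146517043233
0.061,-0.007,0.0,-0.004,0.005,-0.001,0
```

View pics/t10c.png

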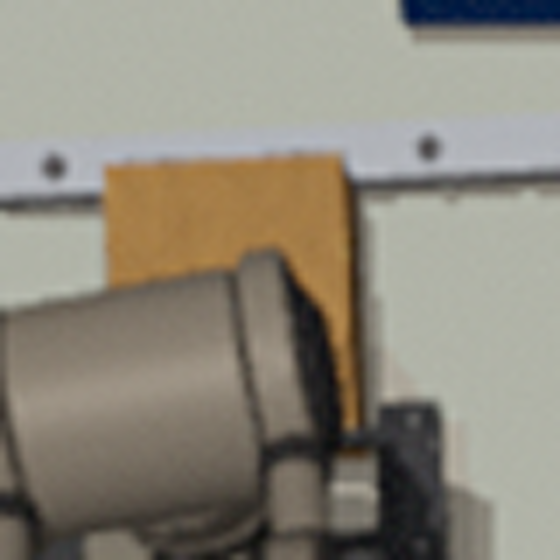

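Emit:
carry_out:
  moves: [0.02,-0.004,0,0,0,0,0,0.035,-0.007,0,0,0,0,0,0.045,-0.007,0,0,0,0,0,0.052,-0.007,0,0,0,0,0,0.058,-0.007,0,0,0,0,0,0.061,-0.007,0,0,0,0,0,0.064,-0.007,0,0,0,0,0,0.066,-0.007,0,0,0,0,0]

```text
time: 16.0
tool_pos: [578.2, 189.0, 47.9]
tcp_rot: [-3.14, 0.009, 0.047]
contact_force: [-12.3, -1.3, 9.3]
grip_width: 0.4
```

Emit:
carry_out:
  moves: [-0.01,0,0,0,0,0,0,-0.03,0,0,0,0,0,0,-0.08,0,0,0,0,0,0,-0.15,0,-0.08,0,0,0,0,-0.15,0,-0.2,0,0,0,0,-0.15,0,-0.32,0,0,0,0,-0.15,0,-0.44,0,0,0,0,-0.15,0,-0.5,0,0,0,0]

```text
time: 16.8
tool_pos: [521.1, 186.3, 253.3]
tcp_rot: [-3.139, 0.002, 0.047]
contact_force: [0.3, 0.4, -0.7]
grip_width: 0.5
```

```bash
python3 - <<'E'
from h import *
pi=np.pi
st()
cv2.imwrite("pics/s11.png",capture("side")[150:330,40:320,::-1].repeat(2,0).repeat(2,1))
t=capture("top")[:,:,::-1]
cv2.imwrite("pics/t11.png",t)
cv2.imwrite("pics/t11c.png",cv2.resize(t[130:210,190:270],None,fx=7,fy=7,interpolation=cv2.INTER_CUBIC))
plan([([680,60,270],(pi,np.radians(0),0))],0)
E
```

```text
16.8 [521.1 186.3 253.3] [-3.139e+00  2.000e-03  4.700e-02] [ 0.3  0.4 -0.7] 0.5051583786698246
0.38,0.334,-0.044,-0.005,0.0,0.09,0
```

View pics/s11.png

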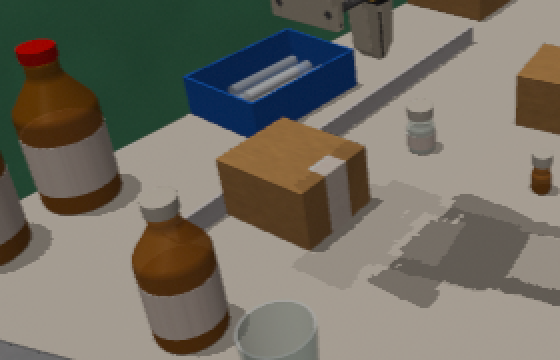

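View pics/t11c.png

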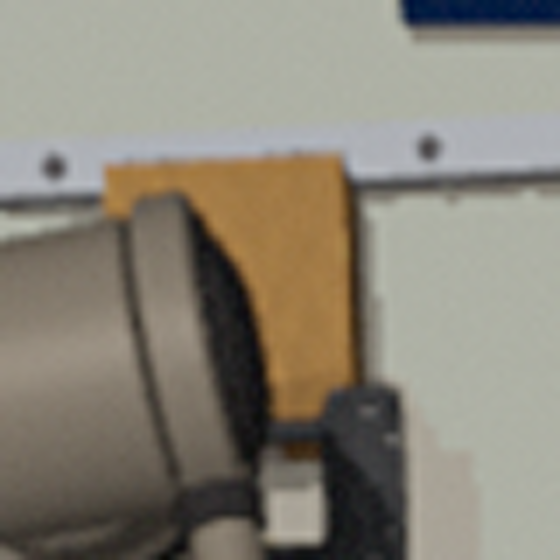

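View pics/t11.png

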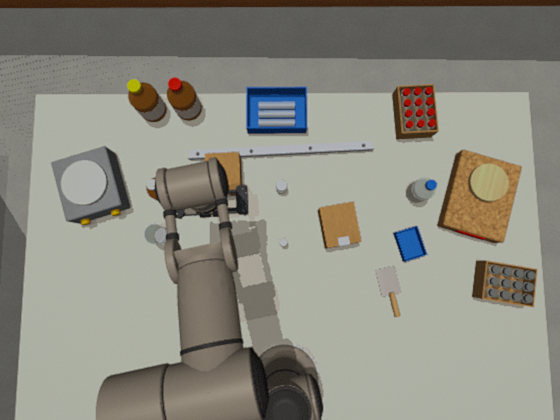

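The carton appears flat on the bench and snug to the rail. I'll check the contact line from straight above with the wrist camera.

```bash
python3 - <<'E'
from h import *
plan([([648,190,255],(np.pi,0,np.radians(2.7)))],0.5)
E
```

```text
0.316,0.006,-0.005,-0.005,0.0,0.0,0.5
```

Emit:
carry_out:
  moves: [0.1,0.006,-0.005,0,0,0,0.5,0.2,0.006,-0.005,0,0,0,0.5,0.28,0.006,-0.005,0,0,0,0.5,0.316,0.006,-0.005,0,0,0,0.5,0.316,0.006,-0.005,0,0,0,0.5,0.316,0.006,-0.005,0,0,0,0.5,0.316,0.006,-0.005,0,0,0,0.5,0.316,0.006,-0.005,0,0,0,0.5]

```text
time: 17.7
tool_pos: [647.3, 190.1, 255.2]
tcp_rot: [-3.139, -0.0, 0.048]
contact_force: [-0.4, -0.6, -1.1]
grip_width: 45.8
```

```bash
python3 - <<'E'
from h import *
st();c=get_calibration("wrist");print(c['cam_to_world'].round(2)[:3,3])
t=capture("wrist")[:,:,::-1];cv2.imwrite("pics/w12.png",t)
cv2.imwrite("pics/w12c.png",cv2.resize(t[60:200,180:380],None,fx=4,fy=4,interpolation=cv2.INTER_CUBIC))
E
```

```text
17.7 [647.3 190.1 255.2] [-3.139 -0.     0.048] [-0.4 -0.6 -1.1] 45.84318039190194
[721.83 192.94 396.33]
```

View pics/w12.png

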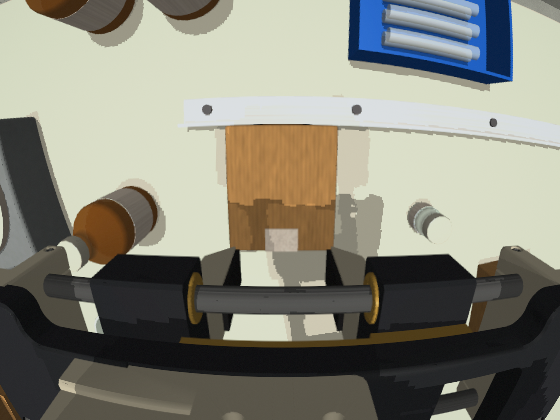

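View pics/w12c.png

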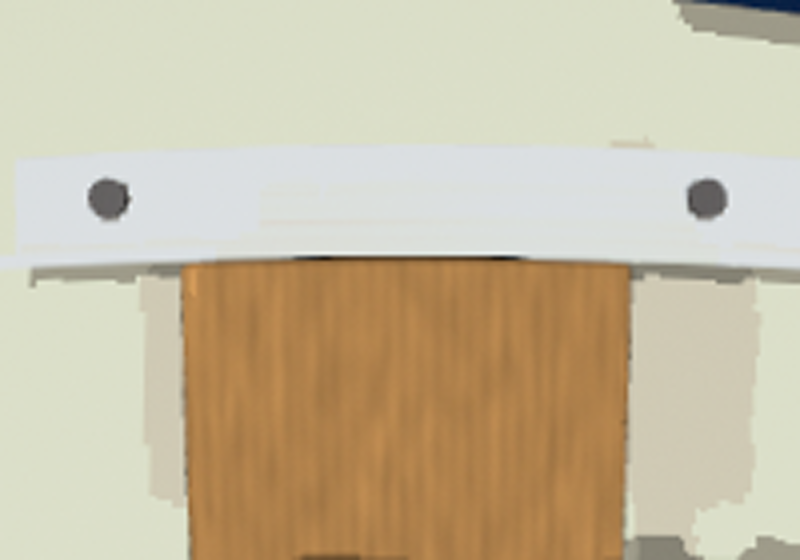

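```bash
python3 - <<'E'
from h import *
c=get_calibration("wrist")
P=lambda u,v,z: onz(c,180+(u+.5)/4-.5,60+(v+.5)/4-.5,z,True)[:2].round(1)
for q in[(183,265),(405,259),(630,265)]:print('carton top',P(*q,80))
for q in[(70,268),(150,263),(405,255),(660,265),(760,270)]:print('rail top',P(*q,30))
for q in[(60,282),(150,276),(660,277),(780,284)]:print('rail foot/shadow',P(*q,0))
E
```

```text
carton top [715.8 249.5]
carton top [719.  195.6]
carton top [720.9 141.1]
rail top [713.7 291.4]
rail top [715.3 267.9]
rail top [719.7 196.1]
rail top [721.4 124.3]
rail top [722.6  95. ]
rail foot/shadow [708.7 302.7]
rail foot/shadow [710.8 274. ]
rail foot/shadow [717.7 118.4]
rail foot/shadow [718.9  80.2]
```

The carton's far edge and the rail's front edge agree to about 0.5 mm and 0.1° along the whole width, so it is flush. The dark band at (280,124) is the stamp ring seen edge-on. The arm is clear of everything, so I'm handing in.

```bash
python3 - <<'E'
from plant import *
print(close_job())
E
```

```text
the job is handed in; nothing more can be done
None
```

The job is done and handed in at about 17.8 s of the 67 s limit. I don't know the verdict, because the hand-in reports none.

- **Tipping:** I tipped the left carton first, then the right, each pulled over towards the robot from behind with the fingertips. The wrist camera showed the ring and bar on the left carton's underside and a bare underside on the right one.
- **Pushing:** I pushed the stamped left carton on its side to the rail with two spread fingers, turning it to match the rail. Motion stopped there with about 18 N pushing back. A second push in the middle with closed fingers, at about 12 N, seated it.
- **Upward force:** Both of those pushes also put about 10 N upward on the fingers. The side picture after I backed off showed the carton lying flat on the bench.
- **Last checks:**
  - From straight above, the carton's edge and the rail's face agreed to about 0.5 mm and 0.1°.
  - The plain carton lies on its side, roughly 180 mm short of the rail.
  - By eye, the vial, jar, media bottle, tray and spatula had not moved in the last overhead picture. The arm partly hid the reagent bottle and beaker there, but the side picture showed both still standing.
  - The arm was clear of everything at hand-in.

No check failed or disagreed.

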